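Fit the controller card in an opened inkjet printer

ROBOT

A 6-joint arm with a two-finger parallel gripper is mounted at the origin on the work surface. World frame = base frame: x ahead of the robot, y to its left, z up, the work surface at z = 0. Lengths are in m, angles in rad, forces in N, time in s.
With the tool pointing down it reaches from about 0.25 to 0.725 m from the base axis. Payload 4 kg.
Tool frame: the origin (TCP) lies on the front face of the gripper's body, between the roots of the fingers; the fingertips stand 73 mm ahead of it and the grasp point (between the pads) lies bot.tcp_to_grasp ahead of it (bot.tcp_to_grasp is the distance from the TCP to the grasp point, in m); z points along the fingers, y is the line along which they close (so a half turn about z gives the same grasp; the last joint's range is limited). The gripper opens to 85 mm and grips with 20 to 120 N. Pads are 22 mm wide; open, the fingers measure 114 mm over their backs; the gripper's body (76 mm by 85 mm) begins 54 mm behind the grasp point. The pads swing forward as they close: fully open they stand 13 mm farther back than shut.
Start: joints at [-1.128, 0.241, 0.005, 1.335, 0, 1.571], TCP at [0.214, -0.452, 0.304] pointing down, gripper open.
Joint ranges: [-2.72, 2.72], [-1.05, 1.87], [-1.09, 1.28], [-1.99, 2.15], [-1.42, 1.44], [-3.14, 3.14]. Speed limits (rad/s): [2.79, 2.79, 3.14, 3.14, 3.14, 3.14].

INTERFACE

Orientations are given as a unit quaternion [x, y, z, w].
In Python, from workcell import bot gives the robot as it stands.
- The arm moves only by the shell command python3 -m jog 'ROWS' [OPENING]. ROWS is JSON, one flat list of numbers, 6 for each row, row after row: the shift along the world's x, y, z scaled (see below), then the turn, a rotation vector about the world's x, y, z scaled (see below). In form: [tx, ty, tz, wx, wy, wz, tx, ty, tz, wx, wy, wz, ...]. A call has 1 to 10 rows; each row is the pose to reach, as a shift and turn from the pose commanded when the call began; what a row does not reach only later rows make up. The controller multiplies each number of a shift by 800 mm and each number of a turn by 2 rad. A row lasts 1/12 s, in which the tool goes at most 41.7 mm and 7.16 degrees, less where a joint would pass 70% of its speed; a pose out of reach is approached as far as the arm can. A call with a number of a shift or a turn outside -1 to 1 is refused whole. A call with a gripper value outside its range is refused whole. OPENING is the opening, from -1 (shut) to 1 (fully open), set as the call begins (- or left out, the last holds). The fingers move at their own pace and stop on an object; the grip force is fixed at half the most. Time passes only in rows, so rows that repeat a pose let the fingers close. It gives the time, the measured TCP pose, the force, the opening and the grip force at its end, in the units of the state.
- bot.get_obs(): the state, without advancing time (a new reading comes with each control period).
- bot.camera(name): name is "side" or "top" or "wrist"; returns (picture, depth): 400x640x3 uint8, red, green, blue; 400x640 float32, m along the optical axis (not along the pixel's ray), 0 where there is no reading.
- bot.calibration(name): a dict with "intrinsics" (3x3 intrinsics, pixels), "dist" ([k1, k2, p1, p2, k3] as OpenCV has them; the pictures are not rectified), "pose" (4x4, takes a point from camera to world coordinates). Camera axes: x right, y up, looking along -z (the intrinsics and any distortion apply to the point x, -y, -z); pixel columns grow to the right and rows downward; lengths in m; the calibration is good to about 2 mm. A picture is of the moment at which its call begins: read the wrist's pose just before it. calibration takes no time and is no camera call; for the wrist camera it gives the pose at the moment of the call.
- bot.job_done(): hands the job in; it is judged then, once.
Trained networks look in the newest picture that a camera, given by its name, has taken for a name from the list of things; names that differ only in an ending like _2 or _b are one class to them, and where a whole thing is asked for, a point or a joint stands for the part that bears it (a point fixed in the world has none). Each returns a list of dicts, best first, with "confidence" (0 to 1); they miss things now and then, are a little off and sometimes report something else, mostly with a low value. They report only what shows in the picture. A call takes as long as a camera call. They do not tell look-alikes from the thing itself.
- bot.find_in(label, camera): "at" ([x, y, z] in m, in the coordinates of the camera as it stood for that picture, good to about 4 mm: the middle of the surface that is visible of it).
- bot.tip_of(label, camera): "at" ([x, y, z] in m, in the coordinates of the camera as it stood for that picture, good to about 4 mm: a listed point, or the origin of a listed thing).
The state is a dict: "clock": time; "joint_pos": joint angles; "joint_vel": joint speeds; "tau": joint torques, N m; "eef_pos": TCP position; "tool_rot": TCP orientation; "ft_force": force on the tool from outside, world axes, zero at the start; "ft_torque": the same for the moment, N m; "grip_width": finger opening in m; "grasp_force": force on a finger pad.
Only numpy, scipy, OpenCV 4.12 (cv2) and the standard library are available. Lean on these libraries where they do the work, as an engineer would, in place of code of your own. Each camera call takes 0.05 s, during which the arm holds its last target. There are 200 camera calls.

TASK

Lift the printer's hood past the point where its spring takes over, and leave it standing open. Then take the controller card out of the bench rack and slide it upright down between the card guides under the hood, feeling for the slots because the guides are not always screwed down in the same place, and push it fully home in its connector; let go of it and leave the other things on the bench where they are.

Things in the scene. Friction and masses are not known exactly. Their poses are not given: they have to be found in the camera images.
- printer: Compact white inkjet, fixed to the bench but standing differently each time: 260 deep (x), 320 wide (y), walls 120 high. Origin under its middle; x points to its rear, z up. Open, its hood (320 x 255 x 30 high) leans over the card bay: a gripper pointing straight down over the card meets the hood, so it must lean back 25 to 45 degrees, its body towards the printer's front.
- hood (a joint): Opening angle of the hood (rad): 0 shut, 1.1 (63 degrees) at its stop. Weight and spring pull it shut (about 4 N at the tab) until about 0.5 to 0.6; past that the spring carries it up to the stop by itself and holds it there.
- hood_hinge (a point): Middle of the hood's hinge line, along y at the printer's rear, 125 mm above the bench. Fixed to the printer, same axes as it.
- hood_tab (a point): Middle of the finger tab on the hood's front edge, a white block 36 wide (y), 12 thick (z), standing out 40 mm from the edge: pinch it across its 36 mm from above, or lift it from beneath. Shut, it is 267 mm in front of the hinge line and 9 mm above it. It moves with the hood; shut, its axes are the printer's.
- bay (a point): Nominal middle of the card bay, level with the tops of the card guides (95 mm above the bench), 90 mm in front of the hinge line; the printer's axes. The guides are two black posts before and behind it along x, each 40 wide (y), 55 high, 88 mm apart. A card that misses the slots stands on the posts' flat tops. Below their tops 35 mm are free on either side (y) of the guides.
- bay_home (a point): Where the middle of the card's grip rail is when the card is fully home and the guides are at nominal: 30 mm above bay. The edge connector low between the posts starts to resist 9 mm before the end and then takes about 10 N all the way down to a hard stop.
- bay_slot (a point): Midway between the two facing vertical slots in the posts, nominal, 28 mm below bay. Slots are 6.5 mm wide (y), their ends 104 mm apart (x); the mouths flare over the top 8 mm to 8.5 mm wide and 110 mm long. The guide pair is screwed on through slotted holes: the real slots lie up to 8 mm to either side (y) of this point, not reported; x is true.
- card_grip (a point): Middle of the grip rail along the top of the controller card. Card: green board 100 long (x), 4 thick (y), 64 high (z), chips on one face; on its top edge the bare aluminium rail, 60 long, 12 thick, 26 high; about 100 to 180 g. z up; lower edge 77 mm below this point. Its x points roughly away from the robot, as it must in the printer (either way round fits).
- rack_mid (a point): Middle of the rack's base top, 20 mm above the bench: a black fixed rack, 130 (x) x 92 (y), with slotted combs up to 50 mm high at both ends. The card stands upright and loose (8 mm slot) in its middle slot, lower edge on the base. The rack is on one side of the printer, left or right.
- tray_mid (a point): Bystander: middle of a steel tray of screws, 120 x 90 x 25 high, loose, on the other side of the printer from the rack.
- bottle_mid (a point): Bystander: middle of a white plastic cleaner bottle, 48 diameter, 120 high, standing at the far left of the bench.
- driver_grip (a point): Bystander: the black handle of a screwdriver lying on the bench at the far right.
Mind the look-alikes: they are no part of the job. What is shaped like the part that bears card_grip but yellow is not meant.

How it is judged:
By the outcome, as a careful person would: the job done as asked, in the order asked, and still so for the second after the job is handed in, with the robot touching nothing.
It also fails if it takes over 72 s, if anything falls off the work surface, if the arm or the gripper's body presses on something with over 40 N, if the wrist force passes 120 N, or if a joint passes its speed limit or range.

## Working session

There is one attempt and no reset: what is moved stays moved. The work goes in short steps, Python scripts to look and compute and a shell command to move; the robot and the scene stay as the last step left them, time stands still between calls to the robot, and variables do not carry over. Pictures are saved under pics/ and viewed, at most 10 in all, crops included, and the job is handed in when it is done.

```bash
mkdir -p pics; ls
cat > h.py <<'E'
import numpy as np, cv2
from workcell import bot
from scipy.spatial.transform import Rotation as R
def w(cam,p,T=None):
    T=np.array(bot.calibration(cam)["pose"]) if T is None else T
    return T[:3,:3]@np.array(p)+T[:3,3]
def save(cam,name):
    T=np.array(bot.calibration(cam)["pose"]); im,d=bot.camera(cam)
    cv2.imwrite(f"pics/{name}.png",im[:,:,::-1]); np.savez(f"pics/{name}.npz",d=d,T=T,im=im)
    return im,d,T
def cloud(cam,d,T):
    c=bot.calibration(cam);K=np.array(c["intrinsics"]);D=np.array(c["dist"])
    v,u=np.mgrid[:d.shape[0],:d.shape[1]]
    q=cv2.undistortPoints(np.stack([u.ravel(),v.ravel()],1).astype(float)[:,None],K,D)[:,0].reshape(*d.shape,2)
    P=np.stack([q[...,0]*d,-q[...,1]*d,-d],-1)
    return P@T[:3,:3].T+T[:3,3]
E
python3 - <<'E'
from h import *
np.set_printoptions(precision=3,suppress=True)
o=bot.get_obs();print(o,bot.tcp_to_grasp)
ims=[]
for c in["top","side"]:
    im,d,T=save(c,c+"0");ims.append(im)
    for l in["printer","hood_hinge","hood_tab","bay","card_grip","rack_mid","tray_mid","bottle_mid","driver_grip"]:
        print(c,l,[(w(c,x["at"],T),round(x["confidence"],2)) for x in bot.tip_of(l,c)[:3]])
cv2.imwrite("pics/both.png",cv2.resize(np.vstack(ims)[:,:,::-1],(480,600)))
E
```

```text
pics
{'clock': 0.0, 'joint_pos': array([-1.128,  0.241,  0.004,  1.335,  0.   ,  1.571]), 'joint_vel': array([-0.001,  0.002, -0.002,  0.   , -0.002, -0.002]), 'tau': array([  0.001, -37.232,  25.241,   0.017,   0.   ,   0.   ]), 'eef_pos': array([ 0.214, -0.451,  0.303]), 'tool_rot': array([ 0.976,  0.22 , -0.   , -0.001]), 'ft_force': array([-0.419, -0.545,  0.024]), 'ft_torque': array([ 0.023, -0.015, -0.015]), 'grasp_force': 0.0, 'grip_width': 0.08547012494596518} 0.0539
top printer [(array([0.613, 0.029, 0.003]), 0.86)]
top hood_hinge [(array([0.722, 0.034, 0.127]), 0.92)]
top hood_tab [(array([0.457, 0.014, 0.132]), 0.59)]
top bay [(array([0.724, 0.033, 0.128]), 0.25)]
top card_grip [(array([0.477, 0.333, 0.1  ]), 0.58), (array([0.624, 0.513, 0.076]), 0.53), (array([0.482, 0.337, 0.02 ]), 0.37)]
top rack_mid [(array([0.483, 0.336, 0.018]), 0.71)]
top tray_mid [(array([ 0.489, -0.353,  0.016]), 0.63)]
top bottle_mid [(array([0.626, 0.357, 0.062]), 0.63)]
top driver_grip [(array([ 0.708, -0.374,  0.016]), 0.6)]
side printer []
side hood_hinge [(array([0.723, 0.036, 0.122]), 0.83)]
side hood_tab [(array([0.452, 0.02 , 0.134]), 0.74)]
side bay []
side card_grip [(array([0.479, 0.337, 0.095]), 0.89), (array([0.621, 0.517, 0.073]), 0.81)]
side rack_mid [(array([0.475, 0.33 , 0.017]), 0.76)]
side tray_mid [(array([0.477, 0.336, 0.096]), 0.33)]
side bottle_mid [(array([0.623, 0.365, 0.064]), 0.86), (array([0.475, 0.332, 0.019]), 0.75)]
side driver_grip [(array([ 0.705, -0.375,  0.011]), 0.82)]
```

View pics/top0.png

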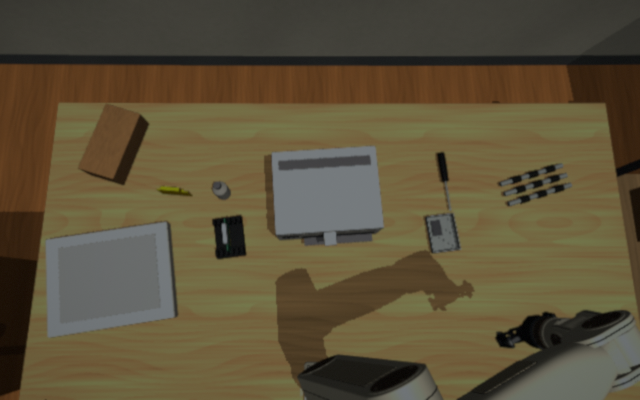

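View pics/side0.png

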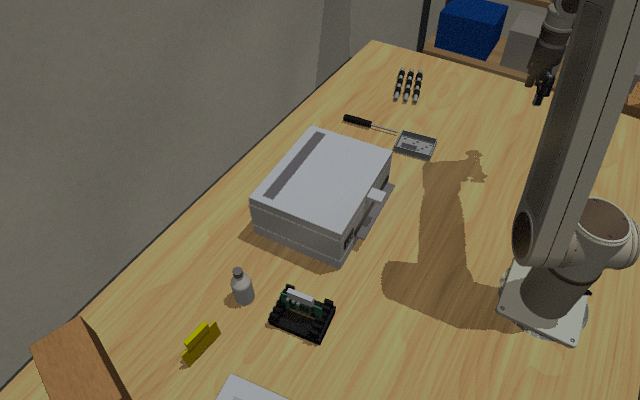

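The top view shows the printer at (325,190) with its tab at (330,238), the rack with the card at (229,236), and the yellow look-alike at (173,190). The side view agrees. Next I'll fit the yaws from depth.

Run:
```python
from h import *
np.set_printoptions(precision=4,suppress=True)
z=np.load("pics/top0.npz");P=cloud("top",z["d"],z["T"]);X,Y,Z=P[...,0],P[...,1],P[...,2]
def fit(m,n):
    m=cv2.morphologyEx(m.astype(np.uint8),cv2.MORPH_OPEN,np.ones((2,2)))>0
    q=P[m];r=cv2.minAreaRect(q[:,:2].astype(np.float32));print(n,len(q),r,np.median(q,0))
fit((Z>.115)&(Z<.2)&(X>.465)&(X<.8)&(abs(Y)<.25),"hood")
fit((Z>.115)&(Z<.2)&(X>.40)&(X<.464)&(abs(Y)<.1),"tab")
fit((Z>.085)&(Z<.13)&(X>.40)&(X<.56)&(abs(Y-.335)<.07),"rail")
fit((Z>.012)&(Z<.13)&(X>.38)&(X<.58)&(abs(Y-.335)<.07),"rack")
print(bot.calibration("wrist"))
```

```text
hood 8934 ((0.5425857305526733, 0.004377052187919617), (0.4738410711288452, 0.34766167402267456), 3.5738894939422607) [0.5965 0.0229 0.1508]
tab 99 ((0.45253607630729675, 0.008025988936424255), (0.02446291781961918, 0.04739772155880928), 15.572040557861328) [0.4528 0.012  0.1397]
rail 108 ((0.47884586453437805, 0.33978649973869324), (0.0650092363357544, 0.02489597722887993), 7.3129801750183105) [0.4768 0.3314 0.1075]
rack 1213 ((0.39174726605415344, 0.2594679296016693), (0.3704686164855957, 0.14903989434242249), 40.845176696777344) [0.4729 0.328  0.0237]
{'intrinsics': array([[340.9735,   0.    , 320.9397],
       [  0.    , 340.9735, 203.0285],
       [  0.    ,   0.    ,   1.    ]]), 'dist': array([-0.0434,  0.    ,  0.    ,  0.    ,  0.    ]), 'pose': array([[ 0.4291,  0.861 ,  0.2731,  0.2844],
       [-0.9033,  0.4089,  0.1301, -0.4189],
       [ 0.0004, -0.3025,  0.9531,  0.3734],
       [ 0.    ,  0.    ,  0.    ,  1.    ]])}
```

```bash
cat >> h.py <<'E'
PSI=0.066; H=np.array([.722,.034,.125])
def rot(psi,lean): # tool down, x-axis at yaw psi, body leaned to the front by lean
    return R.from_euler('z',psi)*R.from_euler('y',-lean)*R.from_matrix(np.diag([1,-1,-1.]))
def pose(G,psi,lean,off=0.0539):
    r=rot(psi,lean); return np.array(G)-off*r.as_matrix()[:,2], r
def rel(p,r,cp=None,cr=None):
    o=bot.get_obs()
    cp=o["eef_pos"] if cp is None else cp; cr=R.from_quat(o["tool_rot"]) if cr is None else cr
    return np.round(np.r_[(p-cp)/.8,(r*cr.inv()).as_rotvec()/2],4)
def pf(x,y,z,h=None): # printer axes about hinge -> world
    return (H if h is None else h)+R.from_euler('z',PSI).apply([x,y,z])
E
python3 - <<'E'
from h import *
p,r=pose(pf(-.271,0,.009+.08),PSI,.5)
print(p,rel(p,r).tolist())
E
```

```text
[0.42580525 0.01442271 0.2613017 ] [0.2644, 0.5827, -0.0533, 0.0633, -0.2434, -0.1844]
```

```bash
T='.264,.583,-.053,.063,-.243,-.184'; python3 -m jog '[0.264,0.583,-0.053,0.063,-0.243,-0.184,0.264,0.583,-0.053,0.063,-0.243,-0.184,0.264,0.583,-0.053,0.063,-0.243,-0.184,0.264,0.583,-0.053,0.063,-0.243,-0.184,0.264,0.583,-0.053,0.063,-0.243,-0.184,0.264,0.583,-0.053,0.063,-0.243,-0.184,0.264,0.583,-0.053,0.063,-0.243,-0.184,0.264,0.583,-0.053,0.063,-0.243,-0.184,0.264,0.583,-0.053,0.063,-0.243,-0.184,0.264,0.583,-0.053,0.063,-0.243,-0.184]' 0.5
python3 - <<'E'
from h import *
p,r=pose(pf(-.271,0,.009+.08),PSI,.5)
print(p,rel(p,r).tolist(),bot.get_obs()["joint_pos"])
E
```

```text
clock: 1.83
eef_pos: [0.3856, -0.0718, 0.2701]
tool_rot: [0.968, 0.032, 0.248, -0.007]
ft_force: [1.4, -1.2, 0.0]
grip_width: 0.064
grasp_force: 0.0
[0.42580525 0.01442271 0.2613017 ] [0.0503, 0.1078, -0.011, 0.0006, 0.0009, 0.0002] [-0.27934495 -0.24477514 -0.67690953  0.66173921  0.16219289  2.83588393]
```

```bash
sed -i 's/diag(\[1,-1,-1.\])/diag([-1,1,-1.])/' h.py
python3 - <<'E'
from h import *
p,r=pose(pf(-.271,0,.009+.08),PSI,.5)
o=bot.get_obs();zt=R.from_quat(o["tool_rot"]).as_matrix()[:,2]
print(rel(p,r)[:3].tolist(),-zt*1.2/2)
E
```

```text
[0.0503, 0.1078, -0.011] [-0.28799211 -0.01818772  0.52605109]
```

```bash
python3 -m jog '[0,0,0.02,-0.288,-0.018,0.526,0,0,0.02,-0.288,-0.018,0.526,0,0,0.02,-0.288,-0.018,0.526,0,0,0.02,-0.288,-0.018,0.526,0,0,0.02,-0.288,-0.018,0.526,0.05,0.108,0,-0.288,-0.018,0.526,0.05,0.108,0,-0.288,-0.018,0.526,0.05,0.108,0,-0.288,-0.018,0.526,0.05,0.108,0,-0.288,-0.018,0.526,0.05,0.108,0,-0.288,-0.018,0.526]'
python3 -m jog '[0,0,0,-0.288,-0.018,0.526,0,0,0,-0.288,-0.018,0.526,0,0,0,-0.288,-0.018,0.526,0,0,0,-0.288,-0.018,0.526,0,0,0,-0.288,-0.018,0.526,0,0,0,-0.288,-0.018,0.526,0,0,0,-0.288,-0.018,0.526,0,0,0,-0.288,-0.018,0.526,0,0,0,-0.288,-0.018,0.526,0,0,0,-0.288,-0.018,0.526]'
python3 - <<'E'
from h import *
p,r=pose(pf(-.271,0,.009+.08),PSI,.5)
print(p,rel(p,r).tolist(),bot.get_obs()["joint_pos"])
E
```

```text
clock: 2.67
eef_pos: [0.4255, 0.0142, 0.2692]
tool_rot: [0.779, 0.577, 0.207, 0.134]
ft_force: [0.3, -0.5, -0.4]
grip_width: 0.0638
grasp_force: 0.0
clock: 3.5
eef_pos: [0.4254, 0.0129, 0.2696]
tool_rot: [0.319, 0.915, 0.095, 0.23]
ft_force: [-0.8, 0.1, 0.3]
grip_width: 0.0639
grasp_force: 0.0
[0.42580525 0.01442271 0.2613017 ] [0.0005, 0.0019, -0.0104, -0.1745, -0.0094, 0.3235] [ 0.0210875  -0.18241672 -0.63797215  0.61283374  0.01699223  0.69608931]
```

```bash
python3 -m jog '[0,0.002,-0.01,-0.175,-0.009,0.324,0,0.002,-0.01,-0.175,-0.009,0.324,0,0.002,-0.01,-0.175,-0.009,0.324,0,0.002,-0.01,-0.175,-0.009,0.324,0,0.002,-0.01,-0.175,-0.009,0.324,0,0.002,-0.01,-0.175,-0.009,0.324,0,0.002,-0.01,-0.175,-0.009,0.324]'
python3 - <<'E'
from h import *
np.set_printoptions(precision=4,suppress=True)
im,d,T=save("wrist","w1")
for l in["hood_tab","hood_hinge"]:
    print(l,[(w("wrist",x["at"],T),round(x["confidence"],2)) for x in bot.tip_of(l,"wrist")[:3]])
P=cloud("wrist",d,T);print(P[200,320])
p,r=pose(pf(-.271,0,.009),PSI,.5)
print(p,rel(p,r).tolist(),bot.get_obs()["joint_pos"])
E
```

```text
clock: 4.08
eef_pos: [0.4255, 0.0145, 0.2616]
tool_rot: [-0.031, 0.969, 0.008, 0.247]
ft_force: [0.3, -0.1, 0.4]
grip_width: 0.0634
grasp_force: 0.0
hood_tab [(array([0.4597, 0.0188, 0.1337]), 0.64)]
hood_hinge []
[0.4739 0.0169 0.1394]
[0.4258 0.0144 0.1813] [0.0004, -0.0001, -0.1003, -0.0013, -0.0004, 0.0031] [ 0.0233 -0.1718 -0.6512  0.5924  0.0198 -0.0308]
```

View pics/w1.png

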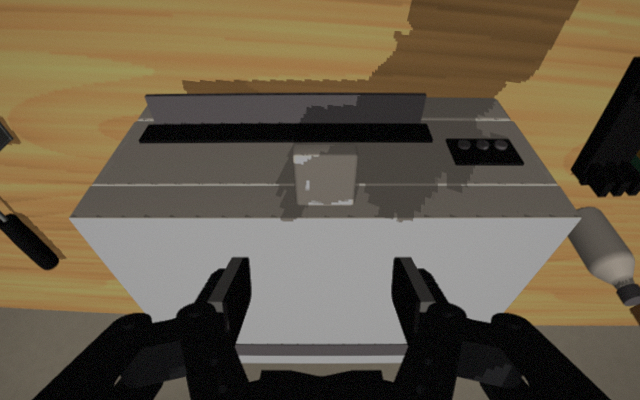

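```bash
python3 -m jog '[0,0.001,-0.04,0,0,0,0,0.001,-0.075,0,0,0,0,0.001,-0.095,0,0,0,0,0.001,-0.1,0,0,0,0,0.001,-0.1,0,0,0]'
python3 -m jog '[0,0,0,0,0,0,0,0,0,0,0,0,0,0,0,0,0,0,0,0,0,0,0,0,0,0,0,0,0,0]' -1
python3 - <<'E'
from h import *
p0=bot.get_obs()["eef_pos"]; r0=R.from_quat(bot.get_obs()["tool_rot"])
yp=R.from_euler('z',PSI).apply([0,1,0])
for a in np.linspace(.08,.72,9):
    q=R.from_rotvec(a*yp); print(round(a,2),rel(H+q.apply(p0-H),q*r0,p0,r0).tolist())
E
```

```text
clock: 4.65
eef_pos: [0.4246, 0.0153, 0.1801]
tool_rot: [-0.029, 0.969, 0.008, 0.245]
ft_force: [0.1, -0.5, 0.3]
grip_width: 0.064
grasp_force: 0.0
clock: 5.07
eef_pos: [0.4266, 0.0165, 0.1835]
tool_rot: [-0.031, 0.968, 0.01, 0.249]
ft_force: [-3.0, 4.4, 4.1]
grip_width: 0.0346
grasp_force: 59.3
0.08 [0.007, 0.0005, 0.0293, -0.0026, 0.0399, -0.0]
0.16 [0.0163, 0.0011, 0.058, -0.0053, 0.0798, -0.0]
0.24 [0.0279, 0.0018, 0.0858, -0.0079, 0.1197, 0.0]
0.32 [0.0417, 0.0028, 0.1126, -0.0106, 0.1597, 0.0]
0.4 [0.0576, 0.0038, 0.1383, -0.0132, 0.1996, -0.0]
0.48 [0.0754, 0.005, 0.1625, -0.0158, 0.2395, -0.0]
0.56 [0.0952, 0.0063, 0.1853, -0.0185, 0.2794, 0.0]
0.64 [0.1167, 0.0077, 0.2064, -0.0211, 0.3193, -0.0]
0.72 [0.1398, 0.0092, 0.2258, -0.0237, 0.3592, -0.0]
```

```bash
python3 -m jog '[0.007,0,0.029,-0.003,0.04,0,0.016,0.001,0.058,-0.005,0.08,0,0.028,0.002,0.086,-0.008,0.12,0,0.042,0.003,0.113,-0.011,0.16,0,0.058,0.004,0.138,-0.013,0.2,0,0.075,0.005,0.163,-0.016,0.24,0,0.095,0.006,0.185,-0.019,0.28,0,0.117,0.008,0.206,-0.021,0.32,0,0.14,0.009,0.226,-0.024,0.36,0,0.14,0.009,0.226,-0.024,0.36,0]'
python3 - <<'E'
from h import *
np.set_printoptions(precision=4,suppress=True)
im,d,T=save("top","t2")
im,d,T=save("side","s2")
for c in["side","top"]:
  for l in["hood_tab","hood","bay"]:
    print(l,[(w(c,x["at"]),round(x["confidence"],2)) for x in bot.tip_of(l,c)[:3]])
print(bot.get_obs()["joint_pos"])
E
```

```text
clock: 5.9
eef_pos: [0.5395, 0.0241, 0.3651]
tool_rot: [-0.031, 0.993, -0.003, -0.115]
ft_force: [-13.3, 3.6, 14.9]
grip_width: 0.0347
grasp_force: 72.8
hood_tab [(array([0.5275, 0.0237, 0.3139]), 0.73), (array([0.631 , 0.1162, 0.0643]), 0.46)]Traceback (most recent call last):
  File "<stdin>", line 7, in <module>
ValueError: it knows: bay, bay_home, bay_slot, bottle_mid, card_grip, driver_grip, hood_hinge, hood_tab, printer, rack_mid, tray_mid
```

```bash
python3 -m jog '[0.016,0.001,0.016,0,0,0,0.034,0.002,0.031,0,0,0,0.052,0.003,0.044,0,0,0,0.07,0.004,0.056,0,0,0,0.07,0.004,0.056,0,0,0]'
python3 -m jog '[0,0,0,0,0,0,0,0,0,0,0,0,0,0,0,0,0,0,-0.01,0,0,0,0,0,-0.04,0,0,0,0,0,-0.08,0,0,0,0,0,-0.13,0,0,0,0,0,-0.18,0,0,0,0,0,-0.23,0,0,0,0,0]' 1
python3 - <<'E'
from h import *
np.set_printoptions(precision=4,suppress=True)
for c in["side","top"]:
  bot.camera(c)
  for l in["hood_tab","bay","bay_slot","hood_hinge"]:
    print(l,[(w(c,x["at"]),round(x["confidence"],2)) for x in bot.tip_of(l,c)[:3]])
print(bot.get_obs()["joint_pos"])
E
```

```text
clock: 6.47
eef_pos: [0.5948, 0.0277, 0.4092]
tool_rot: [-0.032, 0.993, -0.002, -0.109]
ft_force: [-0.7, 4.1, 3.0]
grip_width: 0.0349
grasp_force: 72.8
clock: 7.22
eef_pos: [0.4069, 0.0252, 0.4069]
tool_rot: [-0.03, 0.993, -0.005, -0.111]
ft_force: [-0.1, -0.3, 0.8]
grip_width: 0.0858
grasp_force: 0.0
hood_tab [(array([0.6084, 0.031 , 0.3687]), 0.61)]
bay [(array([0.6241, 0.1185, 0.0974]), 0.64)]
bay_slot [(array([0.6295, 0.1155, 0.0649]), 0.66), (array([0.4782, 0.3366, 0.0977]), 0.49)]
hood_hinge [(array([0.7229, 0.0365, 0.1267]), 0.62)]
hood_tab [(array([0.614 , 0.0248, 0.3672]), 0.62), (array([ 0.7066, -0.3763,  0.0104]), 0.41)]
bay [(array([0.6296, 0.108 , 0.0939]), 0.59)]
bay_slot [(array([0.631 , 0.1132, 0.069 ]), 0.83)]
hood_hinge [(array([ 0.489 , -0.3527,  0.0162]), 0.33)]
[ 0.0633  0.1906  0.1851  1.7877 -0.0017  0.0017]
```

Run:
```python
from h import *
r=rot(PSI,.4); c=np.array([.628-.18,.105,.095+.215])
p=c-r.apply([.0774,0,-.07]); print(p,rel(p,r).tolist())
```

```text
[0.54633484 0.11149954 0.27566671] [0.1694, 0.1073, -0.1639, 0.0209, -0.3105, 0.0022]
```

```bash
python3 -m jog '[0.169,0.107,-0.164,0.021,-0.31,0.002,0.169,0.107,-0.164,0.021,-0.31,0.002,0.169,0.107,-0.164,0.021,-0.31,0.002,0.169,0.107,-0.164,0.021,-0.31,0.002,0.169,0.107,-0.164,0.021,-0.31,0.002,0.169,0.107,-0.164,0.021,-0.31,0.002,0.169,0.107,-0.164,0.021,-0.31,0.002]'
python3 - <<'E'
from h import *
np.set_printoptions(precision=4,suppress=True)
im,d,T=save("wrist","w3")
cv2.imwrite("pics/w3b.png",cv2.convertScaleAbs(im[:,:,::-1],alpha=2))
for l in["bay","bay_slot","bay_home","hood_hinge"]:
    print(l,[(w("wrist",x["at"],T),round(x["confidence"],2)) for x in bot.tip_of(l,"wrist")[:3]])
print(bot.get_obs()["joint_pos"])
E
```

```text
clock: 8.3
eef_pos: [0.5433, 0.1122, 0.2712]
tool_rot: [-0.033, 0.98, 0.006, 0.195]
ft_force: [-0.5, 0.1, -0.0]
grip_width: 0.0854
grasp_force: 0.0
bay [(array([0.6241, 0.1167, 0.0944]), 0.81)]
bay_slot [(array([0.6219, 0.1158, 0.0687]), 0.85)]
bay_home []
hood_hinge [(array([0.726 , 0.0352, 0.1249]), 0.84)]
[ 0.2264  0.1331 -0.2691  0.7726 -0.0622  0.149 ]
```

View pics/w3b.png

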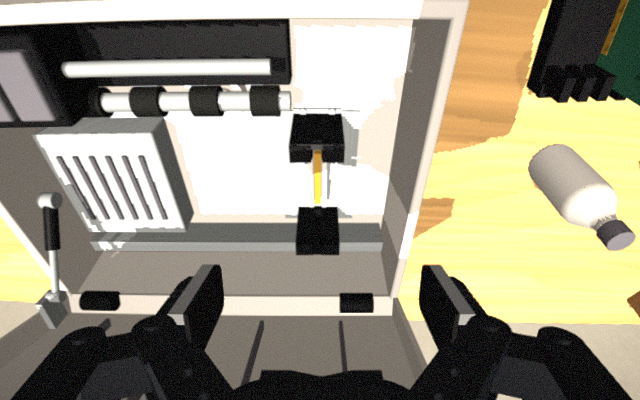

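Run:
```python
from h import *
np.set_printoptions(precision=4,suppress=True)
z=np.load("pics/w3.npz");im,d,T=z["im"],z["d"],z["T"];P=cloud("wrist",d,T)
cr=im[100:265,265:375,::-1]
g=(255*(cr/255.)**.4).astype(np.uint8)
cv2.imwrite("pics/w3c.png",cv2.resize(g,None,fx=3.6,fy=3.6,interpolation=cv2.INTER_CUBIC))
Q=R.from_euler('z',-PSI).apply((P-H).reshape(-1,3)).reshape(P.shape)
top=(abs(P[...,2]-.095)<.006)&(abs(Q[...,1]-.085)<.05)&(Q[...,0]>-.18)&(Q[...,0]<-.02)
for lo,hi in[(-.18,-.10),(-.09,-.02)]:
    m=top&(Q[...,0]>lo)&(Q[...,0]<hi);q=Q[m];print(len(q),np.percentile(q,[1,5,50,95,99],axis=0))
```

```text
979 [[-0.1467  0.0666 -0.0357]
 [-0.1464  0.068  -0.0344]
 [-0.1414  0.086  -0.0306]
 [-0.1333  0.1043 -0.0296]
 [-0.1325  0.1058 -0.0292]]
560 [[-0.0449  0.0663 -0.0359]
 [-0.0444  0.0679 -0.0353]
 [-0.0389  0.0852 -0.0312]
 [-0.0311  0.1043 -0.0304]
 [-0.0304  0.1055 -0.0298]]
```

View pics/w3c.png

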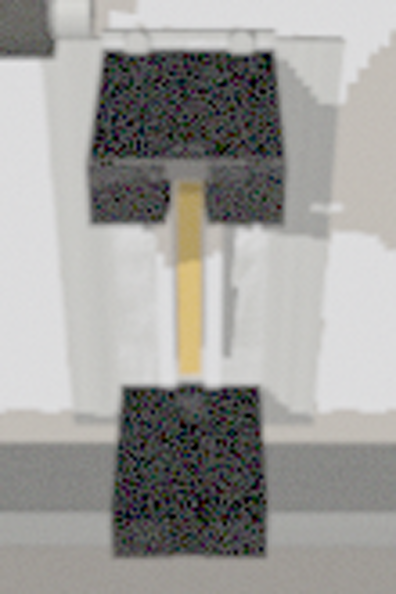

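The posts are centred on printer-frame y = 0.086, x = -0.0887, with the slot mid-post. The front post is at (317,138) in the full picture and the rear one at (318,230). Next is the rack.

Run:
```python
from h import *
p,r=pose([.478,.335,.19],.08,.68)
print(p,rel(p,r).tolist())
```

```text
[0.44421645 0.33229154 0.23191117] [-0.127, 0.2766, -0.0571, 0.0099, -0.1394, 0.0074]
```

```bash
python3 -m jog '[-0.05,0.03,0.04,0,0,0,-0.06,0.08,0.04,0,-0.05,0,-0.09,0.12,0.03,0.01,-0.139,0.007,-0.127,0.277,-0.05,0.01,-0.139,0.007,-0.127,0.277,-0.057,0.01,-0.139,0.007,-0.127,0.277,-0.057,0.01,-0.139,0.007,-0.127,0.277,-0.057,0.01,-0.139,0.007,-0.127,0.277,-0.057,0.01,-0.139,0.007,-0.127,0.277,-0.057,0.01,-0.139,0.007]'
python3 - <<'E'
from h import *
np.set_printoptions(precision=4,suppress=True)
im,d,T=save("wrist","w4")
for l in["card_grip","rack_mid"]:
    print(l,[(w("wrist",x["at"],T),round(x["confidence"],2)) for x in bot.tip_of(l,"wrist")[:3]])
P=cloud("wrist",d,T)
m=(P[...,2]>.09)&(P[...,2]<.125)&(abs(P[...,0]-.478)<.06)&(abs(P[...,1]-.335)<.04)&(d>0)
q=P[m];print(len(q),cv2.minAreaRect(q[:,:2].astype(np.float32)),np.percentile(q,[1,50,99],axis=0))
m2=m&(P[...,2]>np.percentile(q[:,2],50)-.004);q=P[m2];print(len(q),cv2.minAreaRect(q[:,:2].astype(np.float32)),q.mean(0))
print(bot.get_obs()["joint_pos"])
E
```

```text
clock: 9.3
eef_pos: [0.4432, 0.3341, 0.2305]
tool_rot: [-0.039, 0.942, 0.013, 0.332]
ft_force: [-0.1, -1.5, 0.6]
grip_width: 0.0853
grasp_force: 0.0
card_grip [(array([0.4758, 0.3394, 0.098 ]), 0.9), (array([0.6246, 0.5188, 0.078 ]), 0.76), (array([0.4817, 0.3403, 0.0205]), 0.52)]
rack_mid [(array([0.4821, 0.3391, 0.0187]), 0.93), (array([0.6235, 0.119 , 0.071 ]), 0.54), (array([0.6265, 0.3626, 0.0584]), 0.49)]
2301 ((0.4781912565231323, 0.3372594118118286), (0.061651598662137985, 0.012073691003024578), 7.964822769165039) [[0.448  0.3279 0.0909]
 [0.463  0.3359 0.1093]
 [0.5064 0.3456 0.1105]]
1816 ((0.47829669713974, 0.3372741639614105), (0.061438679695129395, 0.012073691003024578), 7.964822769165039) [0.4725 0.3366 0.1094]
[ 0.8196  0.1432 -0.5068  0.383  -0.4375  0.6194]
```

View pics/w4.png

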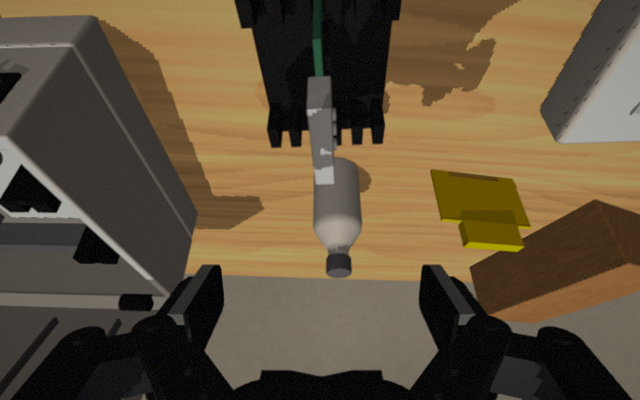

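The rail is the grey bar at (320,130), above the rack's green card. The fit puts its centre at (0.478, 0.337), top z 0.110, yaw 0.139.

Run:
```python
from h import *
p,r=pose([.4783,.3373,.099],.139,.68)
print(p,rel(p,r).tolist())
```

```text
[0.44473494 0.33260418 0.14091117] [0.0007, 0.0004, -0.1136, -0.0005, -0.0004, 0.0304]
```

```bash
python3 -m jog '[0,0,-0.03,0,0,0.03,0.001,0,-0.065,0,0,0.03,0.001,0,-0.095,0,0,0.03,0.001,0,-0.11,0,0,0.03,0.001,0,-0.113,0,0,0.03,0.001,0,-0.113,0,0,0.03]'
python3 -m jog '[0,0,0,0,0,0,0,0,0,0,0,0,0,0,0,0,0,0,0,0,0,0,0,0,0,0,0,0,0,0,0,0,0,0,0,0,0,0,0,0,0,0,0,0,0,0,0,0]' -1
python3 -c "
from h import *
p,r=pose([.4783,.3373,.099],.139,.68);print(rel(p,r))"
```

```text
clock: 9.95
eef_pos: [0.4446, 0.3316, 0.14]
tool_rot: [-0.065, 0.941, 0.023, 0.331]
ft_force: [1.1, 0.0, -0.4]
grip_width: 0.0851
grasp_force: 0.0
clock: 10.62
eef_pos: [0.4441, 0.3331, 0.1405]
tool_rot: [-0.066, 0.941, 0.023, 0.332]
ft_force: [-1.9, -0.2, 4.8]
grip_width: 0.0111
grasp_force: 59.1
[ 0.0008 -0.0007  0.0006 -0.0001 -0.0006 -0.0005]
```

```bash
python3 - <<'E'
from h import *
S=pf(-.0887,.086,0);print(S)
for G,y in[([.478,.337,.222],.139),([.555,S[1]-.073*.066,.222],PSI)]:
    p,r=pose(G,y,.68);print(p,rel(p,r).tolist())
E
python3 -m jog '[0,0,0.02,0,0,0,0,0,0.06,0,0,0,0,0,0.1,0,0,0,0,0,0.14,0,0,0,0,0,0.154,0,0,0,0,0,0.154,0,0,0]'
```

```text
[0.62782124 0.11396281 0.125     ]
[0.44443494 0.33230418 0.26391117] [0.0004, -0.0011, 0.1543, -0.0001, -0.0006, -0.0005]
[0.52118185 0.10690956 0.26391117] [0.0964, -0.2828, 0.1543, -0.0001, -0.0006, -0.037]
clock: 11.12
eef_pos: [0.4452, 0.3343, 0.2675]
tool_rot: [-0.065, 0.94, 0.026, 0.334]
ft_force: [0.2, 0.1, -1.0]
grip_width: 0.0112
grasp_force: 59.1
```

```bash
python3 -m jog '[0.02,-0.04,0,0,0,-0.01,0.04,-0.09,0,0,0,-0.025,0.06,-0.14,0,0,0,-0.037,0.08,-0.19,0,0,0,-0.037,0.095,-0.24,0,0,0,-0.037,0.096,-0.27,0,0,0,-0.037,0.096,-0.283,0,0,0,-0.037,0.096,-0.283,0,0,0,-0.037,0.096,-0.283,0,0,0,-0.037]'
python3 - <<'E'
from h import *
S=pf(-.0887,.086,0)
im,d,T=save("wrist","w5")
ps=[]
for i in range(6):
    bot.camera("wrist");ps.append(bot.get_obs()["eef_pos"])
cp=np.mean(ps,0);print(cp,np.std(ps,0))
p,r=pose([S[0],S[1],.179],PSI,.68);print(p,rel(p,r,cp).tolist(),bot.get_obs()["joint_pos"])
E
```

```text
clock: 11.87
eef_pos: [0.5196, 0.1055, 0.2607]
tool_rot: [-0.03, 0.943, 0.011, 0.33]
ft_force: [1.1, 0.1, -1.3]
grip_width: 0.0111
grasp_force: 59.2
[0.52040885 0.10744724 0.26244793] [0.00016581 0.00021474 0.00043233]
[0.59400308 0.11172756 0.22091117] [0.092, 0.0054, -0.0519, 0.0001, -0.0012, -0.0009] [ 0.25401865 -0.00742063 -0.59891874  0.31026116 -0.11625481  0.14575506]
```

View pics/w5.png

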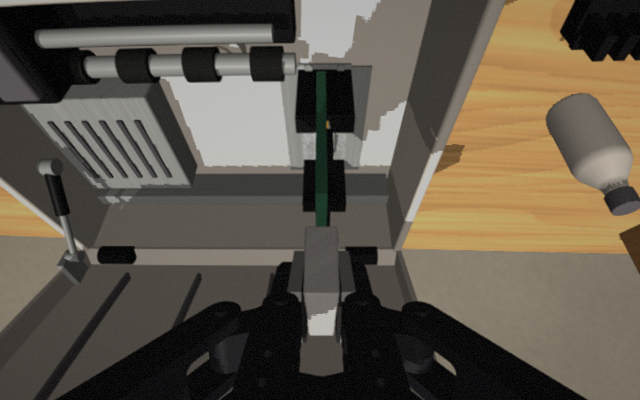

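The card is held upright, with the rail centred at (320,290). The posts are beyond it at (326,100) and (324,185). I'll move over the posts next.

```bash
python3 -m jog '[0.02,0.001,-0.012,0,0,0,0.045,0.003,-0.026,0,0,0,0.07,0.004,-0.04,0,0,0,0.088,0.005,-0.05,0,0,0,0.092,0.0055,-0.052,0,0,0,0.092,0.0055,-0.052,0,0,0,0.092,0.0055,-0.052,0,0,0]'
python3 - <<'E'
from h import *
np.set_printoptions(precision=4,suppress=True)
im,d,T=save("wrist","w6")
ps=[]
for i in range(6):
    bot.camera("wrist");ps.append(bot.get_obs()["eef_pos"])
cp=np.mean(ps,0);print(cp,bot.get_obs()["ft_force"],bot.get_obs()["joint_pos"])
cv2.imwrite("pics/w6b.png",cv2.resize((255*(im[60:260,220:420,::-1]/255.)**.5).astype(np.uint8),None,fx=3,fy=3,interpolation=cv2.INTER_CUBIC))
P=cloud("wrist",d,T);Q=R.from_euler('z',-PSI).apply((P-H).reshape(-1,3)).reshape(P.shape)
g=(im[...,1]>im[...,0]*1.3)&(im[...,1]>15)&(abs(Q[...,1]-.086)<.03)&(P[...,2]>.09)&(P[...,2]<.19)&(d>0)
q=Q[g];print(g.sum(),np.percentile(q,[1,50,99],axis=0))
b=(im.max(2)<45)&(abs(P[...,2]-.095)<.004)&(abs(Q[...,1]-.086)<.04)&(Q[...,0]<-.11)&(Q[...,0]>-.16)
q=Q[b];print(b.sum(),np.percentile(q,[1,50,99],axis=0))
E
```

```text
clock: 12.8
eef_pos: [0.5938, 0.1112, 0.2212]
tool_rot: [-0.031, 0.943, 0.011, 0.332]
ft_force: [-0.0, 0.5, -1.8]
grip_width: 0.0111
grasp_force: 59.2
[0.5939 0.111  0.2222] [ 1.0451  0.1716 -2.2479] [ 0.2217  0.1867 -0.5075  0.2038 -0.0972  0.1216]
1798 [[-0.1428  0.0697 -0.0311]
 [-0.1377  0.0853  0.0223]
 [-0.0877  0.1021  0.0518]]
2402 [[-0.147   0.0671 -0.0337]
 [-0.1407  0.0907 -0.0306]
 [-0.1324  0.1061 -0.0293]]
```

View pics/w6b.png

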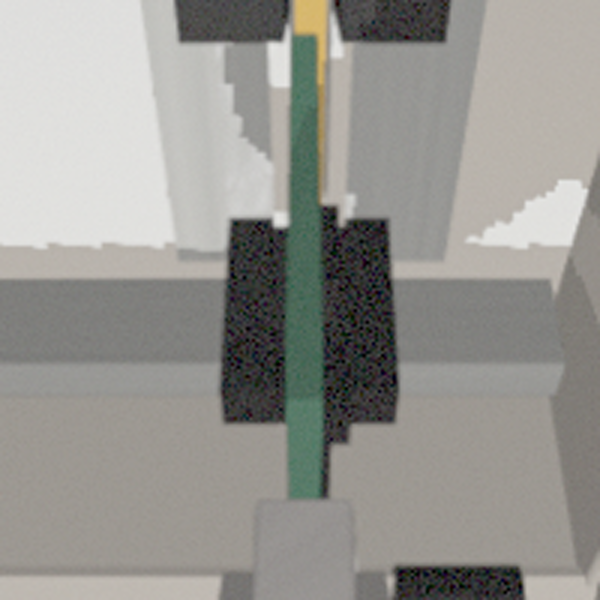

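The card's front lower edge, at crop x≈304.5, sits about 1.1 mm to the -y side of the slot gap centre at crop x≈312. I'll shift +y by 1.1 mm and feel downwards.

```bash
python3 -m jog '[0,0.0014,0,0,0,0,0,0.0014,-0.004,0,0,0,0,0.0014,-0.007,0,0,0,0,0.0014,-0.01,0,0,0,0,0.0014,-0.0125,0,0,0,0,0.0014,-0.015,0,0,0,0,0.0014,-0.015,0,0,0]'
```

```text
clock: 13.73
eef_pos: [0.594, 0.1119, 0.2086]
tool_rot: [-0.031, 0.943, 0.011, 0.332]
ft_force: [-0.7, 0.6, -1.3]
grip_width: 0.0114
grasp_force: 59.2
```

```bash
python3 -m jog '[0,0,-0.004,0,0,0,0,0,-0.008,0,0,0,0,0,-0.012,0,0,0,0,0,-0.016,0,0,0,0,0,-0.016,0,0,0]'; python3 -m jog '[0,0,-0.004,0,0,0,0,0,-0.008,0,0,0,0,0,-0.012,0,0,0,0,0,-0.016,0,0,0,0,0,-0.016,0,0,0]'
```

```text
clock: 14.15
eef_pos: [0.5937, 0.1119, 0.1955]
tool_rot: [-0.031, 0.943, 0.011, 0.331]
ft_force: [-0.3, 0.1, -2.4]
grip_width: 0.0112
grasp_force: 59.2
clock: 14.57
eef_pos: [0.5938, 0.1119, 0.1828]
tool_rot: [-0.031, 0.943, 0.011, 0.331]
ft_force: [0.5, -0.3, -1.6]
grip_width: 0.0113
grasp_force: 59.2
```

In the slots with no side force. Next is the push through the connector.

```bash
python3 -m jog '[0,0,-0.004,0,0,0,0,0,-0.008,0,0,0,0,0,-0.01,0,0,0,0,0,-0.012,0,0,0,0,0,-0.012,0,0,0]'; python3 -m jog '[0,0,-0.002,0,0,0,0,0,-0.004,0,0,0,0,0,-0.006,0,0,0,0,0,-0.006,0,0,0]'
```

```text
clock: 14.98
eef_pos: [0.5947, 0.1121, 0.1753]
tool_rot: [-0.031, 0.942, 0.011, 0.333]
ft_force: [-2.9, -0.5, 3.7]
grip_width: 0.0112
grasp_force: 60.5
clock: 15.32
eef_pos: [0.5948, 0.1121, 0.1708]
tool_rot: [-0.031, 0.942, 0.011, 0.334]
ft_force: [-5.2, -0.7, 5.7]
grip_width: 0.0115
grasp_force: 60.7
```

```bash
python3 -m jog '[0,0,-0.002,0,0,0,0,0,-0.004,0,0,0,0,0,-0.004,0,0,0]'; python3 -m jog '[0,0,-0.002,0,0,0,0,0,-0.004,0,0,0,0,0,-0.004,0,0,0]'
```

```text
clock: 15.57
eef_pos: [0.5952, 0.1122, 0.1684]
tool_rot: [-0.031, 0.942, 0.011, 0.334]
ft_force: [-5.0, -0.3, 7.5]
grip_width: 0.0113
grasp_force: 60.7
clock: 15.82
eef_pos: [0.5954, 0.1122, 0.168]
tool_rot: [-0.031, 0.941, 0.011, 0.336]
ft_force: [-20.8, -3.2, 25.5]
grip_width: 0.0112
grasp_force: 64.7
```

```bash
python3 -m jog '[0,0,0.005,0,0,0,0,0,0.005,0,0,0]'; python3 -m jog '[0,0,0,0,0,0,0,0,0,0,0,0,0,0,0,0,0,0,0,0,0,0,0,0]' 0; python3 -m jog '[-0.008,0,0.01,0,0,0,-0.024,-0.001,0.03,0,0,0,-0.048,-0.003,0.06,0,0,0,-0.079,-0.005,0.097,0,0,0,-0.11,-0.007,0.14,0,0,0,-0.11,-0.007,0.14,0,0,0,-0.11,-0.007,0.14,0,0,0]'
python3 - <<'E'
from h import *
np.set_printoptions(precision=4,suppress=True)
im,d,T=save("wrist","w7")
for c in["wrist","side","top"]:
  if c!="wrist": bot.camera(c)
  for l in["card_grip","hood_tab","bay_home"]:
    print(c,l,[(w(c,x["at"]),round(x["confidence"],2)) for x in bot.tip_of(l,c)[:3]])
P=cloud("wrist",d,T);Q=R.from_euler('z',-PSI).apply((P-H).reshape(-1,3)).reshape(P.shape)
m=(d>0)&(abs(Q[...,0]+.0887)<.05)&(abs(Q[...,1]-.086)<.02)&(P[...,2]>.125)&(P[...,2]<.16)
q=Q[m];print(m.sum(),np.percentile(q,[1,50,99],axis=0)+[0,0,.125])
cv2.imwrite("pics/w7b.png",cv2.convertScaleAbs(im[:,:,::-1],alpha=1.7))
E
```

```text
clock: 15.98
eef_pos: [0.5948, 0.1122, 0.1688]
tool_rot: [-0.031, 0.942, 0.011, 0.334]
ft_force: [0.3, 0.3, -2.4]
grip_width: 0.0114
grasp_force: 59.4
clock: 16.32
eef_pos: [0.5944, 0.112, 0.1666]
tool_rot: [-0.031, 0.943, 0.011, 0.332]
ft_force: [-0.8, 1.2, -0.3]
grip_width: 0.0427
grasp_force: 0.0
clock: 16.9
eef_pos: [0.5064, 0.1067, 0.2832]
tool_rot: [-0.031, 0.941, 0.012, 0.336]
ft_force: [0.3, -0.4, 0.4]
grip_width: 0.0427
grasp_force: 0.0
wrist card_grip [(array([0.6255, 0.1126, 0.1242]), 0.81)]
wrist hood_tab [(array([0.6215, 0.36  , 0.0533]), 0.2)]
wrist bay_home [(array([0.625 , 0.1109, 0.1184]), 0.89)]
side card_grip [(array([0.6271, 0.1152, 0.1239]), 0.73), (array([0.6248, 0.5209, 0.0755]), 0.59)]
side hood_tab [(array([0.6079, 0.0302, 0.3686]), 0.83)]
side bay_home [(array([0.629 , 0.1206, 0.118 ]), 0.59)]
top card_grip [(array([0.6276, 0.5123, 0.0749]), 0.53), (array([0.6284, 0.108 , 0.1272]), 0.42)]
top hood_tab [(array([0.6119, 0.0224, 0.3651]), 0.8)]
top bay_home [(array([0.6253, 0.113 , 0.1256]), 0.76)]
828 [[-0.118   0.08    0.1256]
 [-0.101   0.0855  0.1375]
 [-0.0592  0.0915  0.1385]]
```

View pics/w7b.png

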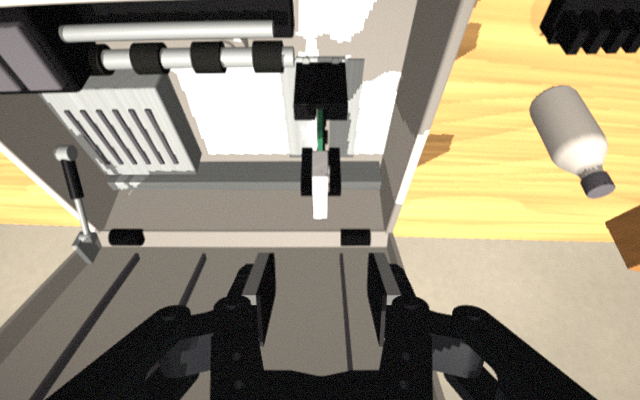

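The card stands between the posts with its rail at (320,185). The rail top is at z 0.138, which is the expected home height, and the hard stop was felt. The hood is at its stop and the gripper is clear, so I'm handing in.

```bash
python3 -c "
from workcell import bot
print(bot.job_done())"
```

```text
the job is handed in; nothing more can be done
None
```

The hood stands open at its stop, the card is pushed home to the connector's hard stop and released, nothing else on the bench was moved, and the job was handed in at about 17 s of the 72 s allowed.

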